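# Pop up the wilted seedling through the ejector's guard

## Task

The plug ejector holds two potted seedlings, one healthy and green, one wilted and straw-yellow. Reach down with the fingertips through the yellow guard's window in front of the wilted seedling and press the red lever there fully down, so that the wilted pot rises in its nest and stays up. Touch neither the guard frame nor the seedlings and their pots, lift nothing, leave the healthy seedling's lever up and the things standing around where they are, and finish with the hand drawn back out.

Things in the scene. Friction and masses are not known exactly. Their poses are not given: they have to be found in the camera images.
- press: Teal ejector base plate 280 x 330 x 20 mm, fixed, place and yaw vary. Origin on the table midway below the two windows; x towards the nests, y left, z up; spans x -80..200, y -165..165 mm. At x 145, y +75 / -75 are two square aluminium nests (84 mm outside, top 55 mm above the table), each with a pot on a lifting plate, raised by the lever straight in front of it (same y).
- guard: Yellow guard over the levers, not to be touched; same origin and axes as the press. Flat top plate, upper face 126 mm above the table, 6 mm thick, x -70..90, y -155..155 mm, with two square windows of 90 x 90 mm; posts and clear side and front panels below.
- window_left (a point): Centre of the left window (y +75 mm of the press), level with the guard's upper face; 90 mm square, sides along the press axes. Fully open fingers are too wide to pass.
- window_right (a point): Centre of the right window (y -75 mm of the press), as the left one.
- pad_left (a point): Centre of the upper face of the left lever's red square pad, 36 x 36 mm. At rest it is level and 18 mm below the guard's upper face, 5 mm (towards the robot, press -x) from the window's centre. It moves with the lever and ends about 24 mm lower when fully pressed, almost straight down.
- pad_right (a point): Centre of the upper face of the right lever's red pad, as the left one.
- lever_left (a joint): Left lever, rad: 0 up (start), grows as its pad is pressed down, hard stop at 0.32 (fully down). Hinge along press y, 75 mm behind the pad (press +x), 95 mm above the table. Pressing at the pad takes about 5 to 6 N all the way, more at the stop; it has friction and stays where left. Full travel lifts the pot 25 mm.
- lever_right (a joint): Angle of the right lever, as the left one.
- wilted_pot (a point): Centre (31 mm above its underside) of the black square pot, 66 x 66 x 62 mm, with the wilted straw-yellow seedling; leaves reach to about 60 mm above this point and 35 mm out. It stands in the left or the right nest; loose, about 0.12 kg. At the start 59 mm above the table, fully raised 84 mm.
- healthy_pot (a point): Centre of the like pot with the healthy green seedling, in the other nest.
- bottle_mid (a point): Bystander: centre of an amber bottle, 56 mm in diameter, 130 mm high, standing on the table to the left of the press.
- spare_mid (a point): Bystander: centre (31 mm up) of an empty black pot, 66 x 66 x 62 mm, on the table to the right of the press.
- trowel_grip (a point): Bystander: handle of a small spatula, 200 mm long, lying flat on the table to the right of the press.

How it is judged:
By the outcome, as a careful person would: the job done as asked, in the order asked, and still so for the second after the job is handed in, with the robot touching nothing.
It also fails if it takes over 35 s, if anything falls off the work surface, if the arm or the gripper's body presses on something with over 40 N, if the wrist force passes 120 N, or if a joint passes its speed limit or range.

## Robot

A 6-joint arm with a two-finger parallel gripper is mounted at the origin on the work surface. World frame = base frame: x ahead of the robot, y to its left, z up, the work surface at z = 0. Lengths are in m, angles in rad, forces in N, time in s.
With the tool pointing down it reaches from about 0.15 to 0.775 m from the base axis. Payload 6.1 kg.
Tool frame: the origin (TCP) lies midway between the tips of the shut fingers; the grasp point (between the pads) lies 19 mm behind it (r.grasp_offset is the distance from the TCP to the grasp point, in m); y points along the fingers, z is the direction in which the jaws open and shut, and the axes are right-handed (so a half turn about y gives the same grasp; the last joint's range is limited). The gripper opens to 85 mm and grips with 20 to 120 N. Pads are 22 mm wide; open, the fingers measure 114 mm over their backs; the gripper's body (76 mm by 85 mm) begins 54 mm behind the grasp point. The pads swing forward as they close: fully open they stand 13 mm farther back than shut.
Start: joints at [-1.118, 0.126, -0.04, 1.405, 0, 1.571], TCP at [0.23, -0.472, 0.231] pointing down, gripper open.
Joint ranges: [-2.72, 2.72], [-0.95, 1.95], [-1.27, 1.35], [-1.78, 2.02], [-1.46, 1.47], [-3.14, 3.14]. Speed limits (rad/s): [2.39, 2.39, 3.01, 3.14, 3.14, 3.14].

## Interface

Orientations are given as a rotation vector (axis times angle).
In Python, from workcell import get_state, snapshot, camera_model, ticket, r gives the robot as it stands. The module is installed in compiled form; this text tells all that it offers.
- The arm moves only by the tool carry_out, never from a script. Its argument "steps" is a list of rows, each a list of 7 numbers: the shift along the tool's x, y, z in cm, then the turn, a rotation vector about the tool's x, y, z in degrees, then the closure, from 0 (fully open) to 1 (shut). In form: [[dx, dy, dz, rx, ry, rz, hand], ...]. A call has 1 to 8 rows; each row shifts and turns the pose as measured when the row begins, along the tool's axes as they then stand; what a row does not reach is not made up. A row lasts 1/12 s, in which the tool goes at most 41.7 mm and 7.16 degrees, less where a joint would pass 70% of its speed; a pose out of reach is approached as far as the arm can. A call with a gripper value outside its range is refused whole. The fingers move at their own pace and stop on an object; the grip force is fixed at half the most. Time passes only in rows, so rows that do not move let the fingers close. It gives the time, the measured TCP pose, the force and the opening at its end, in the units of the state.
- get_state(): the state, without advancing time (a new reading comes with each control period).
- snapshot(name): name is "scene" or "side" or "wrist"; returns (picture, depth): 384x512x3 uint8, red, green, blue; 384x512 float32, m along the optical axis (not along the pixel's ray), 0 where there is no reading.
- camera_model(name): a dict with "mtx" (3x3 intrinsics, pixels), "position" and "rotation" of the camera in the world. Camera axes: x right, y down, z forward; pixel columns grow to the right and rows downward; lengths in m; the calibration is good to about 2 mm. A picture is of the moment at which its call begins: read the wrist's pose just before it. camera_model takes no time and is no camera call; for the wrist camera it gives the pose at the moment of the call.
- ticket.hand_in(): hands the job in, once; it reports no verdict.
The state is a dict: "clock": time; "joint_positions": joint angles; "qd": joint speeds; "tau": joint torques, N m; "position": TCP position; "orientation": TCP orientation; "wrist_force": force on the tool from outside, world axes, zero at the start; "moment": the same for the moment, N m; "gripper_width": finger opening in m.
Only numpy, scipy, OpenCV 4.12 (cv2) and the standard library are available. Lean on these libraries where they do the work, as an engineer would, in place of code of your own. Each camera call takes 0.05 s, during which the arm holds its last target.

## Working session

There is one attempt and no reset: what is moved stays moved. The work goes in short steps, Python scripts to look and compute and a tool call to move; the robot and the scene stay as the last step left them, time stands still between calls to the robot, and variables do not carry over. Pictures are saved under pics/ and viewed, and the job is handed in when it is done.

Besides the shell and the picture viewer there is one more tool, called after ">>>" as name([rows], argument=value, ...), one row to a line, values as JSON. carry_out: Moves the arm, as the interface text tells. Its arguments: {"type":"object","properties":{"steps":{"type":"array"}},"required":["steps"]}

```bash
mkdir -p pics; python3 - <<'E'
from workcell import get_state, snapshot, camera_model
import cv2, numpy as np
s=get_state(); print(s)
for n in ("scene","side"):
    p,d=snapshot(n); cv2.imwrite(f"pics/{n}0.png",p[:,:,::-1]); np.savez(f"{n}0.npz",p=p,d=d)
    print(n,camera_model(n))
E
```

```text
{'clock': 0.0, 'joint_positions': array([-1.11799304e+00,  1.26361881e-01, -4.06338583e-02,  1.40540461e+00,
        8.14432346e-06,  1.57082002e+00]), 'qd': array([ 1.56936487e-03,  6.50614479e-04,  2.83866904e-03, -3.26101057e-05,
       -3.71389860e-04,  4.78438924e-04]), 'tau': array([ 1.21061847e-03, -4.35912931e+01,  3.52921486e+01,  1.72678678e-02,
        3.91594153e-05,  9.26638307e-06]), 'position': array([ 0.22949826, -0.47171116,  0.23052615]), 'orientation': array([-0.45416944,  1.97178494, -1.96862102]), 'wrist_force': array([ 1.28742197, -0.29671386, -0.14190209]), 'moment': array([ 0.0338658 ,  0.00088572, -0.04741152]), 'gripper_width': 0.08523512063990848}
scene {'mtx': array([[376.88288157,   0.        , 251.31659421],
       [  0.        , 376.88288157, 189.57121665],
       [  0.        ,   0.        ,   1.        ]]), 'position': array([ 1.1488506 , -0.18386861,  0.7618865 ]), 'rotation': array([-2.03096493, -1.37652669,  0.56579857])}
side {'mtx': array([[348.76605924,   0.        , 261.51401136],
       [  0.        , 348.76605924, 190.04526615],
       [  0.        ,   0.        ,   1.        ]]), 'position': array([ 0.36854217, -0.66682977,  0.54096991]), 'rotation': array([-2.10043025,  0.29473707, -0.14216702])}
```

View pics/scene0.png

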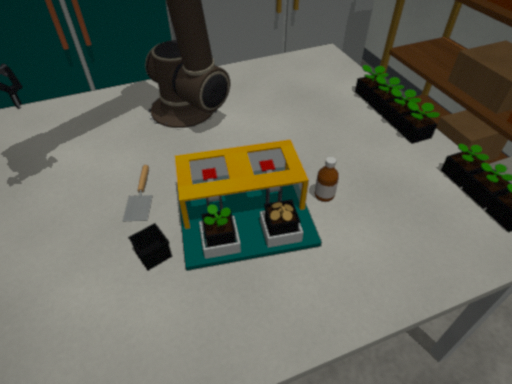

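View pics/side0.png

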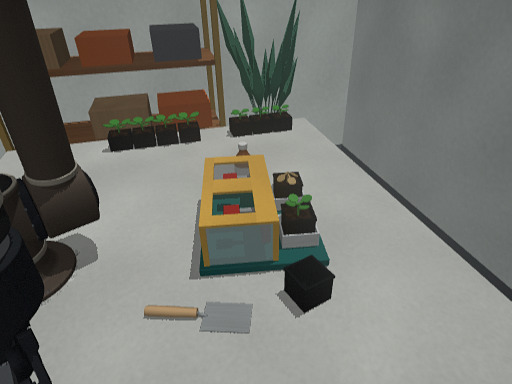

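The scene view looks back at the robot. The wilted pot is at about px (283,220) on the bottle side, in the left nest. Its red pad is at about (267,165), and the healthy seedling's pad at (209,174). Next I measure.

```bash
cat > h.py <<'E'
import numpy as np, cv2
from scipy.spatial.transform import Rotation as R
from workcell import camera_model
def ray(n,uv,z,cm=None):
    c=cm or camera_model(n); uv=np.atleast_2d(uv).astype(float)
    d=np.c_[uv,np.ones(len(uv))]@np.linalg.inv(c["mtx"]).T
    M=np.array(c["rotation"]); M=M if M.shape==(3,3) else R.from_rotvec(M).as_matrix()
    d=d@M.T
    p=np.array(c["position"]); return p+d*((z-p[2])/d[:,2])[:,None]
def pts(n,mask,d,cm=None):
    c=cm or camera_model(n); v,u=np.nonzero(mask&(d>0)); z=d[v,u]
    P=np.c_[u,v,np.ones(len(u))]@np.linalg.inv(c["mtx"]).T*z[:,None]
    return P@R.from_rotvec(c["rotation"]).as_matrix().T+c["position"]
def masks(p):
    h=cv2.cvtColor(p,cv2.COLOR_RGB2HSV); H,S,V=h[...,0],h[...,1],h[...,2]
    return ((H>=18)&(H<=26)&(S>190)&(V>110)), (((H<6)|(H>174))&(S>170)&(V>90))
E
python3 - <<'E'
from h import *
for n in("scene","side"):
    f=np.load(n+"0.npz"); p,d=f["p"],f["d"]; y,r=masks(p)
    k,l,st,ce=cv2.connectedComponentsWithStats(r.astype(np.uint8))
    for i in range(1,k):
        if st[i,4]>15:
            print(n,"red",st[i],ce[i],"ray z.108",ray(n,ce[i],.108)[0].round(4),"depth",np.median(pts(n,l==i,d),0).round(4))
    P=pts(n,y,d); T=P[abs(P[:,2]-.126)<.006]
    print(len(P),len(T),T[:,2].mean())
    rc=cv2.minAreaRect(T[:,:2].astype(np.float32)); print(rc,cv2.boxPoints(rc).round(4).tolist())
    # top plate windows as holes: rasterise hits
    k,l,st,ce=cv2.connectedComponentsWithStats(y.astype(np.uint8)); i=1+st[1:,4].argmax()
    cs,hh=cv2.findContours((l==i).astype(np.uint8),cv2.RETR_CCOMP,cv2.CHAIN_APPROX_NONE)
    for c,q in zip(cs,hh[0]):
        if q[3]>=0 and len(c)>20:
            w=ray(n,c[:,0],.126)[:,:2].astype(np.float32); rr=cv2.minAreaRect(w); print("hole",cv2.boundingRect(c),rr)
E
```

```text
scene red [260 160  15  11 117] [266.56410256 164.86324786] ray z.108 [0.4935 0.1104 0.108 ] depth [0.4951 0.1103 0.1089]
scene red [203 168  14  12 122] [208.85245902 173.49180328] ray z.108 [ 0.4685 -0.0367  0.108 ] depth [ 0.4695 -0.0364  0.1086]
3695 3690 0.12673390125749914
((0.49471378326416016, 0.03470867872238159), (0.30761319398880005, 0.1614275425672531), 80.22522735595703) [[0.38909998536109924, -0.10320000350475311], [0.5480999946594238, -0.1306000053882599], [0.6003999710083008, 0.17260000109672546], [0.44130000472068787, 0.20000000298023224]]
hole (188, 155, 43, 31) ((0.4722675681114197, -0.03718988224864006), (0.09732958674430847, 0.09522704035043716), 80.30567169189453)
hole (246, 147, 44, 29) ((0.49771398305892944, 0.11027465015649796), (0.09625441581010818, 0.0957295224070549), 80.30567169189453)
side red [223 174  14   4  55] [229.61818182 175.52727273] ray z.108 [0.4913 0.1137 0.108 ] depth [0.4917 0.1169 0.1065]
side red [224 205  15   9 119] [231. 209.] ray z.108 [ 0.4652 -0.037   0.108 ] depth [ 0.4655 -0.035   0.1068]
0 0 nan
((0.0, 0.0), (0.0, 0.0), 0.0) [[0.0, 0.0], [0.0, 0.0], [0.0, 0.0], [0.0, 0.0]]<stdin>:9: RuntimeWarning: Mean of empty slice.
  ret = ret.dtype.type(ret / rcount)
Traceback (most recent call last):
ValueError: attempt to get argmax of an empty sequence
```

```bash
cat > t.py <<'E'
from h import *; from workcell import get_state
import sys
s=get_state(); M=R.from_rotvec(s["orientation"]).as_matrix()
yaw=np.deg2rad(-9.75); px=np.array([np.cos(yaw),np.sin(yaw),0]); py=np.array([-px[1],px[0],0])
tgt=np.array([.493,.1108,float(sys.argv[1])])
print("t",s["clock"],"pos",s["position"].round(4),"F",s["wrist_force"].round(1),"w",s["gripper_width"].round(4),"q",s["joint_positions"].round(2))
print("axes(cols)\n",M.round(3))
print("shift cm tool",((tgt-s["position"])@M*100).round(2))
# nearest yaw making jaws along press y or x
ez=M[:,2]; a=np.degrees(np.arctan2(ez[1],ez[0])); print("jaw heading",a,"press y heading",np.degrees(np.arctan2(py[1],py[0])))
# rotvec to upright w/ jaw along +-py / +-px
for nm,z in(("py",py),("-py",-py),("px",px),("-px",-px)):
    y=np.array([0,0,-1.]); G=np.c_[np.cross(y,z),y,z]; print(nm,np.degrees(R.from_matrix(M.T@G).as_rotvec()).round(1))
E
python3 t.py .2
```

```text
Traceback (most recent call last):
  File "t.py", line 6, in <module>
    print("t",s["clock"],"pos",s["position"].round(4),"F",s["wrist_force"].round(1),"w",s["gripper_width"].round(4),"q",s["joint_positions"].round(2))
                                                                                        ^^^^^^^^^^^^^^^^^^^^^^^^
AttributeError: 'float' object has no attribute 'round'
```

```bash
sed -i 's/s\["gripper_width"\].round(4)/round(s["gripper_width"],4)/' t.py; python3 t.py .2
```

```text
t 0.1 pos [ 0.2295 -0.4718  0.2306] F [ 0.   0.9 -0.4] w 0.0856 q [-1.12  0.13 -0.04  1.41  0.    1.57]
axes(cols)
 [[-0.899 -0.001  0.437]
 [-0.437  0.001 -0.899]
 [-0.    -1.    -0.001]]
shift cm tool [-49.18   3.12 -40.85]
jaw heading -64.05899401914124 press y heading 80.25000000000001
py [ 0.000e+00 -1.443e+02 -1.000e-01]
-py [ 0.1 35.7  0. ]
px [  0.1 -54.3  -0. ]
-px [0.000e+00 1.257e+02 1.000e-01]
```

Both views agree that the left pad is at about (0.493, 0.111, 0.108), with press yaw −9.75°. Next I close the fingers and traverse above the scene.

>>> carry_out([
  [-2.5,0,-2.1,0,0,0,1],
  [-3,0,-2.5,0,0,0,1],
  [-3,0,-2.5,0,0,0,1],
  [-3,0,-2.5,0,0,0,1],
  [-3,0,-2.5,0,0,0,1],
  [-3,0,-2.5,0,0,0,1],
  [-3,0,-2.5,0,0,0,1],
  [-3,0,-2.5,0,0,0,1],
])

```text
clock: 0.77
position: [0.3562, -0.1876, 0.2259]
orientation: [-0.445, 1.987, -1.974]
wrist_force: [1.2, -0.4, -0.6]
gripper_width: -0.0
```

```bash
python3 t.py .2
```

```text
t 0.7667 pos [ 0.3562 -0.1876  0.2259] F [ 1.2 -0.4 -0.6] w -0.0 q [-0.49 -0.1  -0.28  1.4   0.    2.22]
axes(cols)
 [[-0.906 -0.005  0.424]
 [-0.424  0.005 -0.906]
 [ 0.003 -1.    -0.007]]
shift cm tool [-25.04   2.67 -21.21]
jaw heading -64.93263224069412 press y heading 80.25000000000001
py [   0.4 -145.2   -0.5]
-py [ 0.4 34.8  0.3]
px [  0.5 -55.2  -0.1]
-px [1.000e-01 1.248e+02 5.000e-01]
```

Now the turn, with some shift. I turn −7° per row in place first, then translate.

>>> carry_out([
  [-1,0,-0.8,0,-6.9,0,1],
  [0,0,0,0,-6.9,0,1],
  [0,0,0,0,-6.9,0,1],
  [0,0,0,0,-6.9,0,1],
  [0,0,0,0,-6.9,0,1],
  [0,0,0,0,-6.9,0,1],
  [0,0,0,0,-6.9,0,1],
  [0,0,0,0,-6.9,0,1],
])

```text
clock: 1.43
position: [0.363, -0.1658, 0.2238]
orientation: [-1.144, 1.318, -1.296]
wrist_force: [-0.0, 0.4, 0.4]
gripper_width: 0.0001
```

```bash
python3 t.py .2
```

```text
t 1.4333 pos [ 0.363  -0.1658  0.2238] F [-0.   0.4  0.4] w 0.0001 q [-0.43 -0.1  -0.29  1.4   0.    1.27]
axes(cols)
 [[-0.133 -0.009  0.991]
 [-0.991  0.009 -0.133]
 [-0.008 -1.    -0.01 ]]
shift cm tool [-29.12   2.52   9.24]
jaw heading -7.628804403948739 press y heading 80.25000000000001
py [  0.1 -87.9  -0.8]
-py [ 0.8 92.1  0.1]
px [ 0.6  2.1 -0.4]
-px [  -0.7 -177.9   -0.9]
```

>>> carry_out([
  [-3.6,0,1.15,0,2,0,1],
  [-3.6,0,1.15,0,0,0,1],
  [-3.6,0,1.15,0,0,0,1],
  [-3.6,0,1.15,0,0,0,1],
  [-3.6,0,1.15,0,0,0,1],
  [-3.6,0,1.15,0,0,0,1],
  [-3.6,0,1.15,0,0,0,1],
  [-3,0,1,0,0,0,1],
])

```text
clock: 2.1
position: [0.4987, 0.1031, 0.2223]
orientation: [-1.127, 1.348, -1.326]
wrist_force: [-0.1, -0.9, 1.0]
gripper_width: -0.0001
```

```bash
python3 t.py .2
```

```text
t 2.1 pos [0.4987 0.1031 0.2223] F [-0.1 -0.9  1. ] w -0.0001 q [ 0.2   0.1  -0.08  1.39  0.01  1.94]
axes(cols)
 [[-0.173 -0.012  0.985]
 [-0.985  0.007 -0.173]
 [-0.005 -1.    -0.013]]
shift cm tool [-0.65  2.24 -0.67]
jaw heading -9.960360492974669 press y heading 80.25000000000001
py [  0.4 -90.2  -0.8]
-py [ 0.8 89.8  0.4]
px [ 0.7 -0.2 -0.3]
-px [  0.4 179.8   1.2]
```

>>> carry_out([
  [-0.7,0.7,-0.9,0.7,0,-0.3,1],
  [0,0.7,0,0,0,0,1],
  [0,0,0,0,0,0,1],
])

```text
clock: 2.35
position: [0.4931, 0.1182, 0.205]
orientation: [-1.129, 1.333, -1.329]
wrist_force: [-0.1, 0.6, -0.3]
gripper_width: 0.0004
```

```bash
python3 t.py .2; python3 - <<'E'
from h import *; from workcell import snapshot
for n in ("wrist","scene","side"):
    c=camera_model(n); p,d=snapshot(n); cv2.imwrite(f"pics/{n}1.png",p[:,:,::-1])
    if n=="wrist":
        y,r=masks(p); k,l,st,ce=cv2.connectedComponentsWithStats(r.astype(np.uint8))
        for i in range(1,k):
            if st[i,4]>30: print(st[i],ce[i],np.median(pts(n,l==i,d,c),0).round(4), ray(n,ce[i],.108,c)[0].round(4))
E
```

```text
t 2.35 pos [0.4931 0.1182 0.205 ] F [-0.1  0.6 -0.3] w 0.0004 q [ 0.23  0.1  -0.13  1.35  0.    1.97]
axes(cols)
 [[-0.165 -0.004  0.986]
 [-0.986 -0.    -0.165]
 [ 0.001 -1.    -0.004]]
shift cm tool [0.74 0.5  0.11]
jaw heading -9.482385683506534 press y heading 80.25000000000001
py [  0.2 -89.7  -0.1]
-py [ 0.1 90.3  0.2]
px [0.2 0.3 0. ]
-px [ 1.000e-01 -1.797e+02 -3.000e-01]
[ 233  180   39   36 1364] [251.80498534 197.32478006] [0.4918 0.1136 0.1087] [0.4918 0.1133 0.108 ]
[247 312  14  29 321] [253.07476636 327.09657321] [ 0.4698 -0.0323  0.109 ] [ 0.4681 -0.0355  0.108 ]
```

```bash
python3 -c "
import cv2,numpy as np
a=[cv2.imread(f'pics/{n}1.png') for n in('wrist','side','scene')]
cv2.imwrite('pics/m1.png',np.vstack([np.hstack([cv2.resize(a[0],(400,300)),cv2.resize(a[1],(400,300))]),np.hstack([cv2.resize(a[2][100:292,150:406],(400,300)),cv2.resize(a[1][100:292,130:386],(400,300))])]))"
```

```text
(no output)
```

View pics/m1.png

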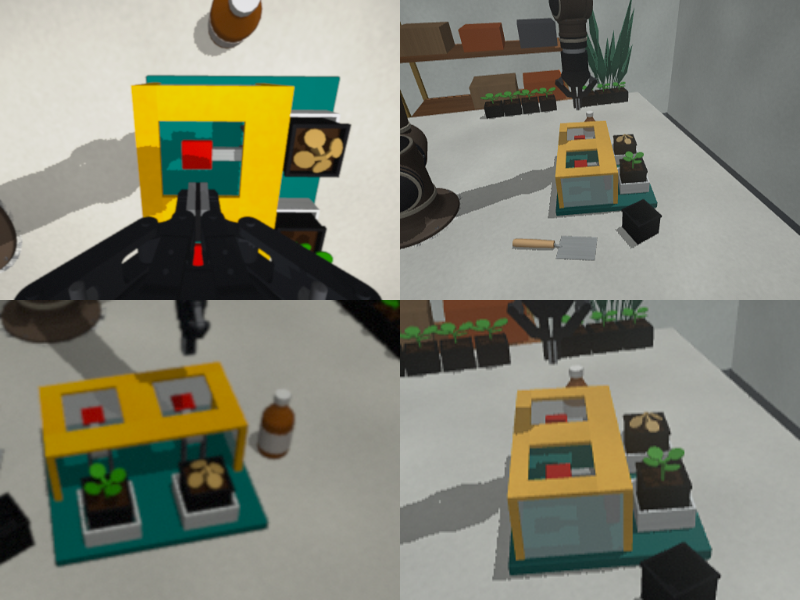

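The pad and window are clear, and the wrist view puts the pad at (0.492, 0.113). The closed gripper's knuckles spread into a V, so I check its profile from depth before descending.

```bash
python3 - <<'E'
from h import *; from workcell import snapshot,get_state
s=get_state(); M=R.from_rotvec(s["orientation"]).as_matrix()
for n in("side","scene","wrist"):
    c=camera_model(n); p,d=snapshot(n); P=pts(n,d>0,d,c); L=(P-s["position"])@M*1000
    L=L[(abs(L[:,0])<80)&(abs(L[:,2])<90)&(L[:,1]<15)&(L[:,1]>-110)]
    print(n,len(L))
    for a in range(-110,15,8):
        q=L[(L[:,1]>=a)&(L[:,1]<a+8)]
        if len(q)>2: print(-a-8,"..",-a,"behind: x",q[:,0].min().round(),q[:,0].max().round()," z",q[:,2].min().round(),q[:,2].max().round(),len(q))
    if n=="side": cv2.imwrite("pics/sidecrop2.png",cv2.resize(p[0:200,180:300,::-1],None,fx=3,fy=3))
E
```

```text
side 1261
102 .. 110 behind: x 1.0 22.0  z -42.0 42.0 144
94 .. 102 behind: x -2.0 22.0  z -52.0 53.0 154
86 .. 94 behind: x -11.0 21.0  z -61.0 61.0 186
78 .. 86 behind: x -2.0 20.0  z -59.0 61.0 147
70 .. 78 behind: x -13.0 19.0  z -53.0 54.0 113
62 .. 70 behind: x -12.0 19.0  z -48.0 49.0 101
54 .. 62 behind: x -11.0 15.0  z -41.0 42.0 102
46 .. 54 behind: x -14.0 14.0  z -35.0 37.0 100
38 .. 46 behind: x 4.0 15.0  z -29.0 27.0 56
30 .. 38 behind: x -7.0 13.0  z -14.0 13.0 41
22 .. 30 behind: x 5.0 13.0  z -12.0 12.0 35
14 .. 22 behind: x 5.0 14.0  z -13.0 12.0 34
6 .. 14 behind: x 5.0 13.0  z -13.0 14.0 36
-2 .. 6 behind: x 6.0 11.0  z -6.0 8.0 12
scene 576
102 .. 110 behind: x -20.0 20.0  z -13.0 49.0 93
94 .. 102 behind: x -19.0 20.0  z -15.0 63.0 88
86 .. 94 behind: x -18.0 18.0  z -15.0 64.0 84
78 .. 86 behind: x -16.0 17.0  z -14.0 61.0 53
70 .. 78 behind: x -17.0 17.0  z -44.0 54.0 56
62 .. 70 behind: x -12.0 17.0  z -47.0 48.0 31
54 .. 62 behind: x -11.0 13.0  z 6.0 42.0 23
46 .. 54 behind: x -12.0 13.0  z -23.0 34.0 35
38 .. 46 behind: x 12.0 14.0  z -6.0 10.0 4
30 .. 38 
[... 153 characters left out ...]
0  z -6.0 16.0 25
-2 .. 6 behind: x -10.0 10.0  z 3.0 9.0 11
wrist 35223
94 .. 102 behind: x -21.0 -16.0  z -17.0 20.0 1144
86 .. 94 behind: x -20.0 -4.0  z -61.0 63.0 6756
78 .. 86 behind: x -18.0 6.0  z -59.0 62.0 7541
70 .. 78 behind: x -18.0 11.0  z -54.0 56.0 6772
62 .. 70 behind: x -18.0 11.0  z -47.0 49.0 3560
54 .. 62 behind: x -14.0 13.0  z -40.0 43.0 4732
46 .. 54 behind: x -14.0 12.0  z -34.0 37.0 2262
38 .. 46 behind: x -14.0 13.0  z -26.0 27.0 828
30 .. 38 behind: x -11.0 12.0  z -12.0 15.0 423
22 .. 30 behind: x -11.0 -6.0  z -12.0 15.0 476
14 .. 22 behind: x -11.0 -5.0  z -12.0 15.0 428
6 .. 14 behind: x -11.0 -6.0  z -12.0 15.0 289
-2 .. 6 behind: x -10.0 -10.0  z -5.0 8.0 12
```

View pics/sidecrop2.png

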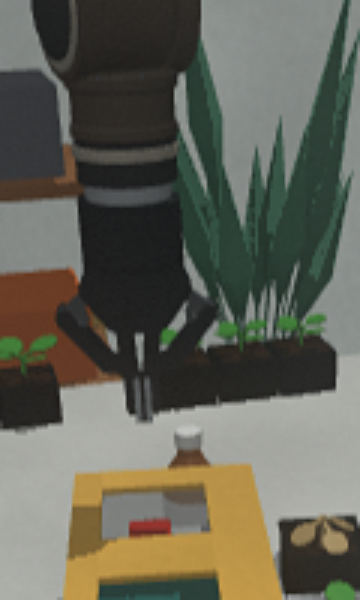

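At guard height during the press (about 40 mm behind the tip), the gripper is ±29 mm in jaws × ±14 mm. That leaves at least 10 mm in the window when centred on the pad. I centre, then descend.

>>> carry_out([
  [0.65,0,0.1,0,0,0,1],
  [0,0,0,0,0,0,1],
  [0,1.5,0,0,0,0,1],
  [0,1.5,0,0,0,0,1],
  [0,0,0,0,0,0,1],
])

```text
clock: 3.07
position: [0.4953, 0.1065, 0.1797]
orientation: [-1.116, 1.333, -1.337]
wrist_force: [-0.2, -0.6, 0.4]
gripper_width: 0.0004
```

```bash
sed -i 's/.1108/.1115/' t.py; python3 t.py .112
```

```text
t 3.0667 pos [0.4953 0.1065 0.1797] F [-0.2 -0.6  0.4] w 0.0004 q [ 0.21  0.09 -0.19  1.28  0.    1.96]
axes(cols)
 [[-0.173  0.006  0.985]
 [-0.985  0.002 -0.173]
 [-0.003 -1.     0.005]]
shift cm tool [-0.44  6.77 -0.35]
jaw heading -9.990734070237133 press y heading 80.25000000000001
py [ -0.4 -90.2   0.1]
-py [-0.1 89.8 -0.4]
px [-0.3 -0.2 -0.2]
-px [  0.2 179.8  -0.5]
```

>>> carry_out([
  [-0.4,0,-0.3,0,0,0,1],
  [0,0,0,0,0,0,1],
  [0,0,0,0,0,0,1],
  [0,0,0,0,0,0,1],
])

```text
clock: 3.4
position: [0.4931, 0.1105, 0.1818]
orientation: [-1.114, 1.334, -1.339]
wrist_force: [-0.1, 0.6, 0.3]
gripper_width: 0.0
```

```bash
python3 t.py .112
```

```text
t 3.4 pos [0.4931 0.1105 0.1818] F [-0.1  0.6  0.3] w 0.0 q [ 0.22  0.09 -0.19  1.29  0.    1.97]
axes(cols)
 [[-0.175  0.007  0.985]
 [-0.985  0.002 -0.175]
 [-0.003 -1.     0.006]]
shift cm tool [-0.08  6.98 -0.07]
jaw heading -10.09091196496087 press y heading 80.25000000000001
py [ -0.4 -90.3   0.1]
-py [-0.1 89.7 -0.4]
px [-0.4 -0.3 -0.2]
-px [  0.3 179.7  -0.6]
```

Centred within 1 mm. Down to just above the pad.

>>> carry_out([
  [0,1.2,0,0,0,0,1],
  [0,1.2,0,0,0,0,1],
  [0,1.2,0,0,0,0,1],
  [0,1.2,0,0,0,0,1],
  [0,0.8,0,0,0,0,1],
  [0,0.3,0,0,0,0,1],
  [0,0,0,0,0,0,1],
  [0,0,0,0,0,0,1],
])

```text
clock: 4.07
position: [0.4968, 0.1119, 0.126]
orientation: [-1.106, 1.328, -1.34]
wrist_force: [-0.1, -0.2, 0.8]
gripper_width: 0.0002
```

```bash
python3 t.py .084;python3 - <<'E'
from workcell import snapshot
import cv2,numpy as np
a,_=snapshot("side");b,_=snapshot("scene")
cv2.imwrite("pics/m2.png",np.hstack([cv2.resize(a[100:280,150:350],(400,360)),cv2.resize(b[100:280,150:350],(400,360))])[:,:,::-1])
E
```

```text
t 4.0667 pos [0.4968 0.1119 0.126 ] F [-0.1 -0.2  0.8] w 0.0002 q [ 0.22  0.1  -0.3   1.15  0.    1.97]
axes(cols)
 [[-0.174  0.016  0.985]
 [-0.985  0.004 -0.174]
 [-0.007 -1.     0.015]]
shift cm tool [ 0.13  4.2  -0.43]
jaw heading -10.020927851760863 press y heading 80.25000000000001
py [ -1.  -90.3   0.4]
-py [-0.4 89.7 -1. ]
px [-0.9 -0.3 -0.4]
-px [  0.6 179.7  -1.3]
```

View pics/m2.png

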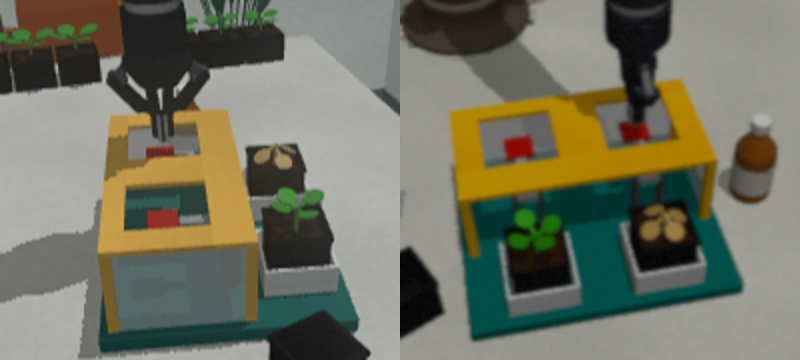

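The tips are at window level, over the left red pad and clear of the frame in both views. I trim the 4 mm drift and lower to contact.

>>> carry_out([
  [0.1,0,-0.5,-0.9,0,-0.3,1],
  [0,0,0,0,0,0,1],
  [0,0.6,0,0,0,0,1],
  [0,0.6,-0.05,0,0,0,1],
  [0,0.4,-0.05,0,0,0,1],
  [0,0.4,-0.05,0,0,0,1],
  [0,0,0,0,0,0,1],
])

```text
clock: 4.75
position: [0.4914, 0.1125, 0.1065]
orientation: [-1.118, 1.336, -1.336]
wrist_force: [0.5, -0.2, 0.7]
gripper_width: -0.0001
```

```bash
python3 t.py .084
```

```text
t 4.75 pos [0.4914 0.1125 0.1065] F [ 0.5 -0.2  0.7] w -0.0001 q [ 0.22  0.11 -0.33  1.13  0.    1.97]
axes(cols)
 [[-0.174  0.003  0.985]
 [-0.985  0.002 -0.174]
 [-0.003 -1.     0.002]]
shift cm tool [0.08 2.25 0.17]
jaw heading -10.017958495691873 press y heading 80.25000000000001
py [ -0.2 -90.3  -0. ]
-py [ 0.  89.7 -0.2]
px [-0.1 -0.3 -0.2]
-px [  0.3 179.7  -0.2]
```

>>> carry_out([
  [0,0.4,0,0,0,0,1],
  [0,0.4,-0.05,0,0,0,1],
  [0,0.4,-0.05,0,0,0,1],
  [0,0.4,-0.05,0,0,0,1],
  [0,0,0,0,0,0,1],
])

```text
clock: 5.17
position: [0.4905, 0.1127, 0.0926]
orientation: [-1.115, 1.334, -1.337]
wrist_force: [0.1, -0.2, 0.6]
gripper_width: -0.0
```

```bash
python3 t.py .084
```

```text
t 5.1667 pos [0.4905 0.1127 0.0926] F [ 0.1 -0.2  0.6] w -0.0 q [ 0.23  0.12 -0.36  1.09  0.    1.97]
axes(cols)
 [[-0.174  0.006  0.985]
 [-0.985  0.003 -0.174]
 [-0.004 -1.     0.006]]
shift cm tool [0.07 0.86 0.26]
jaw heading -10.030747968415385 press y heading 80.25000000000001
py [ -0.4 -90.3   0.1]
-py [-0.1 89.7 -0.4]
px [-0.3 -0.3 -0.2]
-px [  0.3 179.7  -0.5]
```

No force at 0.0926, although the pad was at 0.108. I look before going on.

```bash
python3 - <<'E'
from h import *
from workcell import snapshot,get_state
a,da=snapshot("side");b,db=snapshot("scene");w,_=snapshot("wrist")
for n,p,d in(("side",a,da),("scene",b,db)):
    r=masks(p)[1]; k,l,st,ce=cv2.connectedComponentsWithStats(r.astype(np.uint8))
    for i in range(1,k):
        if st[i,4]>8: P=pts(n,l==i,d); print(n,st[i],np.median(P,0).round(4),P[:,2].min().round(4),P[:,2].max().round(4))
print(get_state()["wrist_force"])
cv2.imwrite("pics/m3.png",np.vstack([np.hstack([cv2.resize(a[100:280,150:350],(400,360)),cv2.resize(b[100:280,150:350],(400,360))]),np.hstack([w[:,:400][100:330],w[:,112:512][100:330]])])[:,:,::-1])
E
```

```text
side [224 205  16   9 120] [ 0.4654 -0.036   0.1067] 0.1048 0.1089
scene [203 168  14  12 120] [ 0.4688 -0.0362  0.1087] 0.1051 0.1118
[-0.24706164  0.70115484  0.59933502]
```

View pics/m3.png

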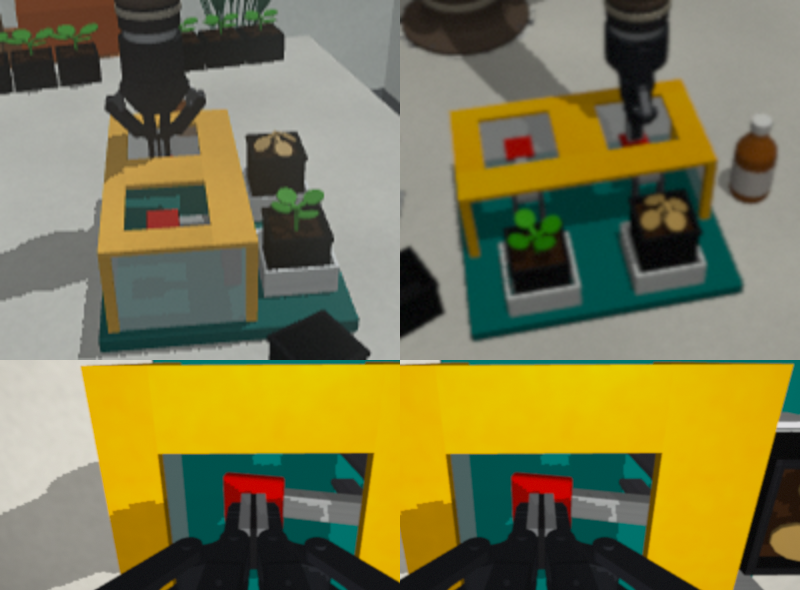

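The lever is moving: the pad is under the tips and the wilted pot has risen part-way. Friction holds it, so there is little force at rest. I continue to the stop.

>>> carry_out([
  [0,0.3,0.1,0,0,0,1],
  [0,0.3,0.05,0,0,0,1],
])

```text
clock: 5.48
position: [0.491, 0.1127, 0.0871]
orientation: [-1.116, 1.335, -1.336]
wrist_force: [-2.6, 0.7, 5.7]
gripper_width: 0.0001
```

>>> carry_out([
  [0,0.2,0,0,0,0,1],
  [0,0.2,0,0,0,0,1],
])

```text
clock: 5.65
position: [0.4915, 0.1126, 0.085]
orientation: [-1.114, 1.334, -1.336]
wrist_force: [-9.0, -3.0, 25.6]
gripper_width: 0.0001
```

>>> carry_out([
  [0,0.2,0,0,0,0,1],
  [0,0.2,0,0,0,0,1],
])

```text
clock: 5.82
position: [0.4915, 0.1126, 0.0852]
orientation: [-1.112, 1.333, -1.337]
wrist_force: [-8.2, -2.5, 18.9]
gripper_width: 0.0
```

```bash
python3 t.py .084
```

```text
t 5.8167 pos [0.4915 0.1126 0.0852] F [-8.2 -2.5 18.9] w 0.0 q [ 0.22  0.12 -0.37  1.07  0.    1.97]
axes(cols)
 [[-0.174  0.008  0.985]
 [-0.985  0.004 -0.174]
 [-0.005 -1.     0.007]]
shift cm tool [0.09 0.12 0.17]
jaw heading -10.017008620264274 press y heading 80.25000000000001
py [ -0.6 -90.3   0.1]
-py [-0.1 89.7 -0.6]
px [-0.4 -0.3 -0.3]
-px [  0.5 179.7  -0.7]
```

The tip stopped at z 0.085 with 19–26 N. The force leans along the tilted pad's normal, so this is the stop. Now I withdraw straight up.

>>> carry_out([
  [0,-0.5,0,0,0,0,1],
  [0,-1.2,0,0,0,0,1],
  [0,-1.5,0,0,0,0,1],
  [0,-1.5,0,0,0,0,1],
  [0,-1.5,0,0,0,0,1],
  [0,-1.5,0,0,0,0,1],
  [0,-2,0,0,0,0,1],
  [0,-2,0,0,0,0,1],
])

```text
clock: 6.48
position: [0.4876, 0.1114, 0.2015]
orientation: [-1.122, 1.339, -1.335]
wrist_force: [-0.4, -0.4, -0.2]
gripper_width: 0.0
```

>>> carry_out([
  [0,-2,0,0,0,0,1],
  [0,0,-2,0,0,0,1],
  [0,0,-3,0,0,0,1],
  [0,0,-3,0,0,0,1],
  [0,0,-3,0,0,0,1],
  [0,0,-2,0,0,0,1],
  [0,0,0,0,0,0,1],
  [0,0,0,0,0,0,1],
])

```text
clock: 7.15
position: [0.3582, 0.1349, 0.2249]
orientation: [-1.115, 1.337, -1.337]
wrist_force: [-0.1, 0.7, 0.0]
gripper_width: -0.0002
```

```bash
python3 t.py .084|head -1; python3 - <<'E'
from h import *
from workcell import snapshot
a,da=snapshot("side");b,db=snapshot("scene");w,_=snapshot("wrist")
for n,p,d in(("side",a,da),("scene",b,db)):
    r=masks(p)[1]; k,l,st,ce=cv2.connectedComponentsWithStats(r.astype(np.uint8))
    for i in range(1,k):
        if st[i,4]>8: P=pts(n,l==i,d); print(n,st[i],np.median(P,0).round(4),P[:,2].min().round(4),P[:,2].max().round(4))
    # pot tops: region around each pot centre
    yaw=np.deg2rad(-9.75);px=np.array([np.cos(yaw),np.sin(yaw)]);py=np.array([-px[1],px[0]]);o=np.array([.485,.0365])
    for tag,D in(("now",d),("start",np.load(n+"0.npz")["d"])):
        P=pts(n,D>0,D); q=(P[:,:2]-o)@np.c_[px,py]
        for nm,yy in(("left",.075),("right",-.075)):
            m=(abs(q[:,0]-.145)<.03)&(abs(q[:,1]-yy)<.03)&(P[:,2]>.05); print(n,tag,nm,"pot z pctl 10/50/98",np.percentile(P[m,2],[10,50,98]).round(4))
cv2.imwrite("pics/m4.png",np.hstack([cv2.resize(a[100:280,150:350],(400,360)),cv2.resize(b[100:280,150:350],(400,360))])[:,:,::-1])
E
```

```text
t 7.15 pos [0.3582 0.1349 0.2249] F [-0.1  0.7  0. ] w -0.0002 q [ 0.36 -0.15 -0.32  1.39  0.    2.11]
side [224 205  15   9 119] [ 0.4657 -0.0344  0.1067] 0.1048 0.1088
side now left pot z pctl 10/50/98 [0.1031 0.1154 0.1315]
side now right pot z pctl 10/50/98 [0.0779 0.0863 0.1194]
side start left pot z pctl 10/50/98 [0.0781 0.0899 0.1059]
side start right pot z pctl 10/50/98 [0.0781 0.0868 0.1192]
scene [203 168  14  12 123] [ 0.4697 -0.0364  0.1088] 0.1053 0.1122
scene [260 169  13   4  30] [0.4871 0.1113 0.0831] 0.0797 0.0869
scene now left pot z pctl 10/50/98 [0.1051 0.1187 0.1344]
scene now right pot z pctl 10/50/98 [0.0797 0.0907 0.1219]
scene start left pot z pctl 10/50/98 [0.0798 0.0928 0.108 ]
scene start right pot z pctl 10/50/98 [0.0795 0.0909 0.1221]
```

View pics/m4.png

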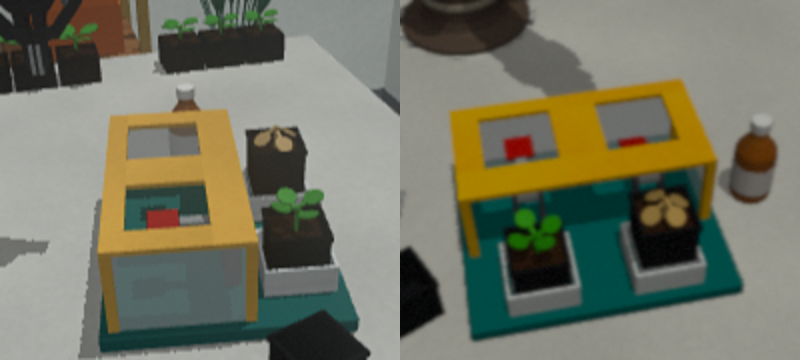

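The wilted pot rose 25–26 mm in both views and stays up. The right pad is unchanged at 0.108, and the hand is clear.

```bash
python3 -c "
from workcell import ticket; print(ticket.hand_in())"
```

```text
the job is handed in; nothing more can be done
None
```

The wilted seedling was in the left nest. I reached through the left window with shut fingers, pressed its lever to the stop, and drew the hand straight up and back. The job is handed in, at about 7.3 s on the robot's clock.

**Pot and lever:** The wilted pot rose about 25–26 mm in both fixed views and stayed up after the hand left. The part of its pad that could be seen sits at about z 0.083. The press ended at tip height 0.085 with 19–26 N, leaning the way the tilted pad faces, which fits the hard stop.

**Left alone:** The healthy pot and its pad (z about 0.108) read the same as at the start. The final pictures show the bottle and the part of the spare pot in view standing. I did not measure these, and the trowel was outside the final crops. The wrist force was near zero before the pad and after withdrawal.

**Disagreement:** The side and wrist cameras put the left pad 2–3 mm further left than the scene camera. I aimed between them, and the gripper stayed about 8 mm or more from the window edges by calculation.

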